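# Gauge the depth of a clamped brass tube and hold the gauge up for reading

### The arm

A 7-joint arm with a two-finger parallel gripper is mounted at the origin on the work surface. World frame = base frame: x ahead of the robot, y to its left, z up, the work surface at z = 0. Lengths are in m, angles in rad, forces in N, time in s.
With the tool pointing down it reaches from about 0.425 to 0.975 m from the base axis. Payload 16.7 kg.
Tool frame: the origin (TCP) lies midway between the tips of the shut fingers; the grasp point (between the pads) lies env.grasp_offset behind it (env.grasp_offset is the distance from the TCP to the grasp point, in m); z points along the fingers, y is the direction in which the jaws open and shut (so a half turn about z gives the same grasp; the last joint's range is limited). The gripper opens to 85 mm and grips with 20 to 120 N. Pads are 22 mm wide; open, the fingers measure 114 mm over their backs; the gripper's body (76 mm by 85 mm) begins 54 mm behind the grasp point. The pads swing forward as they close: fully open they stand 13 mm farther back than shut.
Start: joints at [-1.464, 0.426, 0.074, 1.606, -0.034, 1.111, -0.067], TCP at [0.171, 0.653, 0.231] pointing down, gripper open.
Joint ranges: [-2.85, 2.85], [-0.5, 2.14], [-1.23, 1.37], [0.21, 2.46], [-1.02, 4.16], [0.16, 2.05], [-2.73, 2.73]. Speed limits (rad/s): [1.89, 1.89, 2.39, 2.39, 3.01, 3.01, 3.01].

### API

Orientations are given as a unit quaternion [x, y, z, w].
In Python, from workcell import env, camera gives the robot as it stands.
- The arm moves only by the tool jog_arm, never from a script. Its argument "deltas" is a list of rows, each an object of numbers: "x", "y", "z": the shift along the tool's x, y, z each as a share of 0.1 m, from -1 to 1; "yaw": the turn about the tool's z as a share of pi rad, from -1 to 1; "hand": the opening, from 0 (shut) to 1 (fully open). A call has 1 to 8 rows; each row shifts and turns the commanded pose from where the row before left it, along the tool's axes as they then stand; what a row does not reach is not made up. A row lasts 1/12 s, in which the tool goes at most 41.7 mm and 7.16 degrees, less where a joint would pass 70% of its speed; a pose out of reach is approached as far as the arm can. A call with a number of a shift or a turn outside -1 to 1 is refused whole. A call with a gripper value outside its range is refused whole. The fingers move at their own pace and stop on an object; "grip_force" is the grip in N (left out, the last holds). Time passes only in rows, so rows that do not move let the fingers close. It gives the time, the measured TCP pose, the force and the opening at its end, in the units of the state.
- env.read_state(): the state, without advancing time (a new reading comes with each control period).
- camera(name): name is "scene" or "top"; returns a dict with "color" (400x640x3 uint8, red, green, blue), "K" (3x3 intrinsics, pixels), "R" (3x3) and "t" (3): a world point X has camera coordinates R X + t. Camera axes: x right, y down, z forward; pixel columns grow to the right and rows downward; lengths in m; the calibration is good to about 2 mm. A picture is of the moment at which its call begins. There is no depth.
- env.sign_off(): hands the job in, once; it reports no verdict.
The state is a dict: "time": time; "q": joint angles; "joint_vel": joint speeds; "joint_torque": joint torques, N m; "eef_pos": TCP position; "ee_rot": TCP orientation; "contact_force": force on the tool from outside, world axes, zero at the start; "wrist_torque": the same for the moment, N m; "finger_gap": finger opening in m.
Only numpy, scipy, OpenCV 4.12 (cv2) and the standard library are available. Lean on these libraries where they do the work, as an engineer would, in place of code of your own. Each camera call takes 0.05 s, during which the arm holds its last target. There are 200 camera calls.

### The job

Press the jig's hinged strap down until it snaps shut over the brass tube and stays shut by itself. Then take the collared gauge rod from its rest, slide it into the sloping tube until the collar stops against the mouth, and draw it right out again. Finish still holding the gauge steady and level, with its tip about 3 cm above the middle of the reading block and the rod touching nothing but the gripper; leave the other things on the bench where they are.

Things in the scene. Friction and masses are not known exactly. Their poses are not given: they have to be found in the camera images.
- strap (a joint): hinged clamp strap of the tube jig: 0 = shut on the tube (hard stop), about 0.75 to 1.0 rad = standing open, as it starts. A light spring holds it open (about 1 N at the thumb pad); from about 0.18 to 0.07 rad a detent resists with about 5 N, then snaps it down and holds it shut
- strap_press (a point): middle of the top face of the thumb pad (24 x 30 mm, 7 mm thick) at the strap's free end, where to press; it moves with the strap
- strap_hinge (a point): middle of the strap's hinge pin. The pin is level, along the jig's y. The thumb-pad point lies 70 mm from it; shut, it lies 65 mm to the jig's -x and 26 mm below the pin. Open it lies to the jig's -x, 20 to 45 mm higher than the pin, so a straight push down closes it
- jig: tube jig, fixed to the bench: dark steel base 150 x 80 x 12 mm holding a brass tube sloping at 25 degrees, mouth up and towards the jig's +x. Origin: centre of the underside; z up. Nothing is higher than 150 mm
- tube: the brass tube (guide tube), fixed in the jig. Origin: centre of its mouth, 45 mm along the jig's x and 95 mm above the bench. z: out of the mouth along the tube's axis (25 degrees above level, towards the jig's +x); y level. Outside 20 mm, at the mouth 26 mm; bore 14 mm, widening to 20 mm at the mouth; 100 mm long, open below
- gauge: gauge rod, loose, 0.10 to 0.17 kg: steel shaft 10 mm thick and 80 mm long with a tapered tip (6 mm at the end), a steel collar 30 mm across and 6 mm thick, then a square aluminium handle 14 x 14 mm, 90 mm long. Origin: on the axis, at the collar's face towards the tip. x: along the rod, from tip to handle (tip end at x = -80 mm, handle from x = 6 to 96 mm). It starts lying level in the rest, axis 55 mm above the bench, z up
- gauge_tip (a point): end of the gauge rod's tip, on its axis
- gauge_grip (a point): middle of the gauge rod's handle, on the axis, 46 mm from the origin; nothing else stands within 30 mm of it along the rod
- rest: wooden rest, fixed: base 170 x 50 x 8 mm with two notched posts (at its x = -45 and 88 mm, up to 62 mm high, 28 mm wide) that carry the shaft and the handle's end; lift the gauge straight up. Origin: underside, below the gauge's origin
- reading_block: low square reading block, fixed: 70 x 70 mm, 30 mm high, pale top with fine dark lines. Origin: centre of its underside
- reading_mark (a point): centre of the reading block's top face, 30 mm above the bench
- tape_roll: bystander: roll of tape, 60 mm across, 19 mm high. Not to be disturbed
- plain_rod: bystander: plain steel rod without collar or handle, 12 mm thick, 142 mm long, lying. Not to be disturbed
- cork_block: bystander: cork block 50 x 35 x 25 mm. Not to be disturbed
- valve_cap: bystander: small brass cap, 28 mm across. Not to be disturbed
- oil_bottle: bystander: small oil bottle, 36 mm across, 85 mm high. Not to be disturbed
- screwdriver: bystander: screwdriver lying on the bench. Not to be disturbed
- grease_jar: bystander: white jar, 64 mm across, 55 mm high. Not to be disturbed

How it is judged:
On the way, in this order (a step that is already met when the one before it is completed fails the run):
1. the strap is shut (within 0.06 rad) and stays so with nothing pressing it (value of joint strap below 0.06 rad and contact force between each of the arm, the fingers, gauge and jig below 0.2 N), for 0.3 s.
2. the gauge is in the tube, its collar against the mouth (within 4 mm) (z of gauge in the frame of tube below 0.004 m and z of gauge_tip in the frame of tube below -0.07 m and distance between gauge and tube below 0.008 m and angle between the x axis of gauge and the z axis of tube, either way round below 0.12 rad and value of joint strap below 0.06 rad), for 0.1 s.
3. the gauge is drawn right out, its tip more than 15 mm from the mouth, held by the gripper (distance between gauge_tip and tube above 0.015 m and distance between gauge and tube above 0.085 m and contact force between the fingers and gauge above 1 N), for 0.1 s.
At the end, for the whole second after the job is handed in: Strap shut (within 0.06 rad); gauge held still by the gripper alone, level within 0.11 rad, tip 12 to 55 mm above the reading block's top and within 22 mm of its centre seen from above, touching no block, jig, rest or bystander; bystanders within 40 mm of their starts (value of joint strap below 0.06 rad and angle between gauge's own x axis and vertical between 1.461 and 1.681 rad and horizontal distance between gauge_tip and reading_mark below 0.022 m and height (world z) of gauge_tip between 0.042 and 0.085 m and contact force between the fingers and gauge above 1 N and linear speed of gauge below 0.03 m/s and angular speed of gauge below 0.2 rad/s and contact force between gauge and reading_block below 0.1 N and contact force between gauge and jig below 0.1 N and contact force between gauge and rest below 0.1 N and contact force between gauge and tape_roll below 0.1 N and contact force between gauge and plain_rod below 0.1 N and contact force between gauge and cork_block below 0.1 N and contact force between gauge and valve_cap below 0.1 N and contact force between gauge and oil_bottle below 0.1 N and contact force between gauge and screwdriver below 0.1 N and contact force between gauge and grease_jar below 0.1 N and distance of each of tape_roll, plain_rod, cork_block, valve_cap, oil_bottle, screwdriver, grease_jar from where it was at the start of the episode below 0.04 m); the arm keeps its last pose, push and grip.
It fails at once if a bystander is shoved more than 40 mm (distance of any of tape_roll, plain_rod, cork_block, valve_cap, oil_bottle, screwdriver, grease_jar from where it was at the start of the episode above 0.04 m).
It also fails if it takes over 62 s, if anything falls off the work surface, if the arm or the gripper's body presses on something with over 40 N, if the wrist force passes 120 N, or if a joint passes its speed limit or range.

## Working session

There is one attempt and no reset: what is moved stays moved. The work goes in short steps, Python scripts to look and compute and a tool call to move; the robot and the scene stay as the last step left them, time stands still between calls to the robot, and variables do not carry over. Pictures are saved under pics/ and viewed, about 8 in all and at most 12, crops included, and the job is handed in when it is done.

Besides the shell and the picture viewer there is one more tool, called after ">>>" as name(argument=value, ...) on one line, values as JSON. jog_arm: Moves the arm, as the interface text tells. Shift numbers are shares of 0.1 m and turn numbers shares of pi rad, none past 1 either way. Its arguments: {"type":"object","properties":{"deltas":{"type":"array","items":{"type":"object","properties":{"x":{"type":"number","minimum":-1,"maximum":1},"y":{"type":"number","minimum":-1,"maximum":1},"z":{"type":"number","minimum":-1,"maximum":1},"yaw":{"type":"number","minimum":-1,"maximum":1},"hand":{"type":"number"}}}},"grip_force":{"type":"number"}},"required":["deltas"]}

```bash
ls; mkdir -p pics; python3 - <<'E'
from workcell import env,camera
import cv2,numpy as np
s=env.read_state();print(s, env.grasp_offset)
for n in("scene","top"):
    c=camera(n);cv2.imwrite(f"pics/{n}0.png",c["color"][...,::-1]);np.savez(f"{n}.npz",**c);print(n,c["K"].tolist(),c["R"].tolist(),c["t"].tolist())
E
```

```text
pics
{'time': 0.0, 'q': array([-1.46449369,  0.42676145,  0.0738619 ,  1.60659929, -0.03412603,
        1.11083824, -0.06709027]), 'joint_vel': array([-0.00085367,  0.0002248 , -0.00023352,  0.00045065, -0.00096058,
        0.00162937, -0.00010434]), 'joint_torque': array([ 2.29985584e-03, -9.49822783e+01,  3.76229212e+00, -4.63519478e+01,
        1.92756864e-02,  1.00699897e-02, -5.59540092e-05]), 'eef_pos': array([0.17071186, 0.65262386, 0.2305947 ]), 'ee_rot': array([ 1.27574331e-01,  9.91828784e-01, -6.71731244e-04, -4.46759210e-05]), 'contact_force': array([ 0.23973998, -0.15356954, -0.13350266]), 'wrist_torque': array([-0.03669729, -0.08318334,  0.01116423]), 'finger_gap': 0.0855594911405031} 0.0187
scene [[479.7215404777434, 0.0, 317.0914401509793], [0.0, 479.7215404777434, 201.40007089376724], [0.0, 0.0, 1.0]] [[0.293649984265433, 0.9559130120096169, -1.4546933697489206e-05], [0.7985899178862563, -0.24532976219254615, -0.5496066328138436], [-0.5253797005893291, 0.16138036204337577, -0.8354235745748476]] [-0.15881328299862646, -0.3748897464598613, 1.6441104399655608]
top [[432.9558184133775, 0.0, 324.8655402179706], [0.0, 432.9558184133775, 190.16115242265326], [0.0, 0.0, 1.0]] [[-0.024700451517500267, -0.999660439003645, 0.008300264204921354], [-0.9863572732649554, 0.023018330696962932, -0.16300149057369817], [0.16275508339881065, -0.012213236383740835, -0.9865909079678776]] [0.016748022111645642, 0.5586946867101034, 1.0928077643179506]
```

View pics/scene0.png

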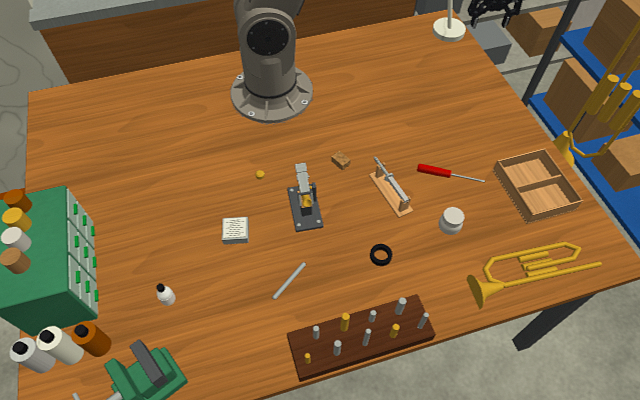

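View pics/top0.png

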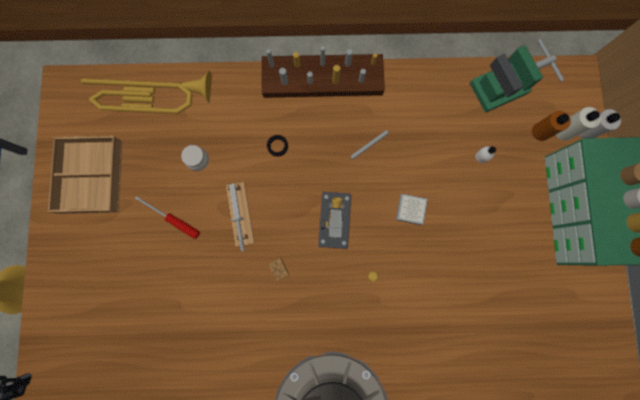

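The scene picture shows the jig at about (305,205), the gauge on its rest at (391,186), and the reading block at (235,230). The top picture shows them at (335,220), (238,214) and (412,209). The arm is out of the way. I'll enlarge these next.

```bash
cat > h.py <<'E'
import numpy as np,cv2
def load(n):
    c=np.load(n+".npz");return c["K"],c["R"],c["t"],c["color"]
def ray(n,uv):
    K,R,t,_=load(n);return -R.T@t, R.T@np.linalg.solve(K,[uv[0],uv[1],1.])
def onz(n,uv,z):
    o,d=ray(n,uv);return o+d*(z-o[2])/d[2]
def proj(n,X):
    K,R,t,_=load(n);p=(R@np.atleast_2d(X).T).T+t;p=p@K.T;return p[:,:2]/p[:,2:]
def crop(n,u,v,w,h,f):
    im=load(n)[3][v:v+h,u:u+w,::-1];im=cv2.resize(im,None,fx=f,fy=f,interpolation=cv2.INTER_CUBIC)
    for i in range(0,w,10):
        cv2.line(im,(i*f,0),(i*f,6 if i%50 else 14),(0,255,255),1)
        if i%20==0: cv2.putText(im,str(u+i),(i*f,24),0,.35,(0,255,255),1)
    for i in range(0,h,10):
        cv2.line(im,(0,i*f),(6,i*f),(0,255,255),1)
        if i%20==0:cv2.putText(im,str(v+i),(8,i*f+4),0,.35,(0,255,255),1)
    return im
def tri(a,b):
    (o,d),(p,e)=ray("scene",a),ray("top",b)
    d=d/np.linalg.norm(d);e=e/np.linalg.norm(e)
    s=np.linalg.lstsq(np.c_[d,-e],p-o,rcond=None)[0]
    A,B=o+d*s[0],p+e*s[1];return (A+B)/2,np.linalg.norm(A-B)
E
python3 - <<'E'
from h import *
a=crop("scene",280,155,60,80,7);b=crop("scene",365,145,55,80,7)
cv2.imwrite("pics/c1.png",np.hstack([a,b]))
a=crop("top",310,180,50,75,8);b=crop("top",220,175,40,75,8)
cv2.imwrite("pics/c2.png",np.hstack([a,b]))
E
```

```text
(no output)
```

View pics/c1.png

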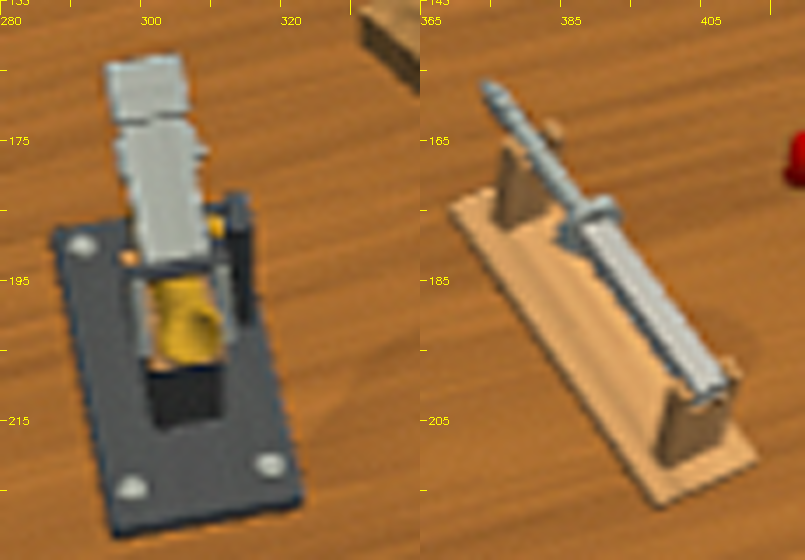

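View pics/c2.png

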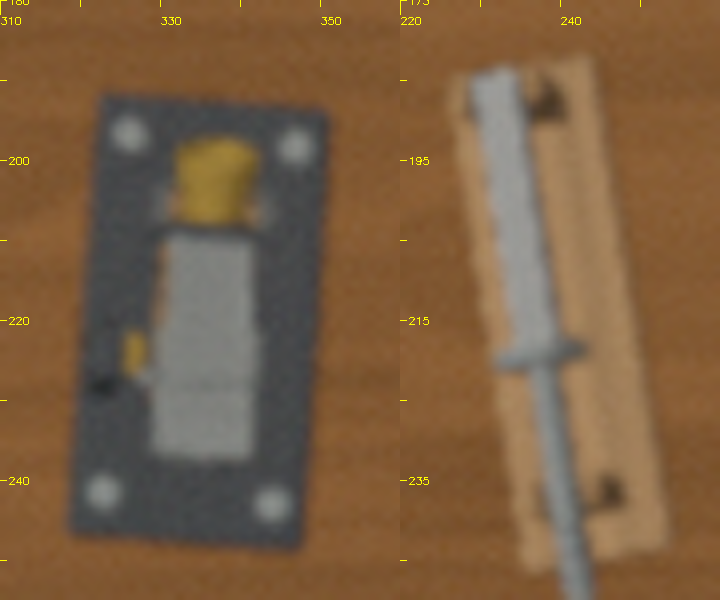

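The crops show the jig base and its bolts, the open strap with its pad end at scene (301,164), the mouth at scene (307,203), and the gauge with tip, collar and handle end at scene (374.6,157), (389,177), (406,200). I'll compute positions from these.

```bash
python3 - <<'E'
from h import *
np.set_printoptions(precision=4,suppress=True)
T=[(322.5,191.9),(351,193.5),(318.8,246.5),(347.5,248.5)]
P=np.array([onz("top",u,.012) for u in T]);print("jig top corners",P.tolist(),P.mean(0)); 
d=(P[0]+P[1]-P[2]-P[3]);print("yaw",np.degrees(np.arctan2(d[1],d[0])),np.linalg.norm(d)/2)
for u in [(287.4,187.9),(296,230),(323.1,225.7)]:print("scene corner",onz("scene",u,.012))
print("diag mid scene",(onz("scene",(287.4,187.9),.012)+onz("scene",(323.1,225.7),.012))/2)
for n,a,b in [("handle",(406,200),(231.9,184)),("collar",(388.5,176.7),(237.5,219.4)),("tip",(374.6,157.1),(242,250)),
 ("pad mid",(280+148/7,155+85/7),(310+204/8,180+420/8)),("mouth",(280+190/7,155+328/7),(310+217/8,180+150/8)),
 ("block",(235.5,228),(412,209))]:
    print(n,*tri(a,b),onz("scene",a,.055),onz("top",b,.055))
print("block",onz("scene",(235.5,227.5),.03),onz("top",(412,209),.03))
for n,a,b in [("tape",(381,255),(277,146)),("cork",(341,160),(278,269)),("cap",(260,174),(373,277)),("jar",(451,221),(194,158))]:print(n,onz("top",b,.02))
# rest base centreline ends, top crop
E
```

```text
jig top corners [[0.5598870695269287, 0.009424697191727865, 0.01200000000000001], [0.5536992936784481, -0.06759190506942984, 0.01200000000000001], [0.4135193657201053, 0.0227241627706815, 0.01200000000000001], [0.40640239432390285, -0.05321254933331529, 0.01200000000000001]] [ 0.4834 -0.0222  0.012 ]
yaw -5.384402344559852 0.14748306368810243
scene corner [ 0.4122 -0.0517  0.012 ]
scene corner [ 0.5567 -0.0661  0.012 ]
scene corner [0.5656 0.0099 0.012 ]
diag mid scene [ 0.4889 -0.0209  0.012 ]
handle [0.5792 0.2458 0.0567] 0.0012170108010127632 [0.5783 0.2472 0.055 ] [0.5794 0.2456 0.055 ]
collar [0.4869 0.2314 0.0514] 0.0009512264718152548 [0.4892 0.2305 0.055 ] [0.4864 0.2302 0.055 ]
tip [0.4081 0.2189 0.052 ] 0.0003299583106824074 [0.4103 0.2179 0.055 ] [0.408  0.2182 0.055 ]
pad mid [ 0.4418 -0.0166  0.1356] 0.003674572724150434 [0.3824 0.0001 0.055 ] [ 0.4466 -0.0211  0.055 ]
mouth [ 0.5286 -0.0252  0.0949] 0.002174240821341649 [ 0.5035 -0.0174  0.055 ] [ 0.534  -0.0279  0.055 ]
block [ 0.5068 -0.2267  0.0222] 0.003352036619446274 [ 0.5275 -0.2245  0.055 ] [ 0.5026 -0.2213  0.055 ]
block [ 0.5106 -0.2246  0.03  ] [ 0.5055 -0.2267  0.03  ]
tape [0.6886 0.1308 0.02  ]
cork [0.3576 0.1304 0.02  ]
cap [ 0.3309 -0.1167  0.02  ]
jar [0.66   0.3562 0.02  ]
```

>>> jog_arm(deltas=[{"x": -0.34, "y": -0.215, "hand": 0}, {"x": -0.34, "y": -0.215, "hand": 0}, {"x": -0.34, "y": -0.215, "hand": 0}, {"x": -0.34, "y": -0.215, "hand": 0}, {"x": -0.34, "y": -0.215, "hand": 0}, {"x": -0.34, "y": -0.215, "hand": 0}, {"x": -0.34, "y": -0.215, "hand": 0}, {"x": -0.34, "y": -0.215, "hand": 0}], grip_force=20)

```text
invalid input
```

>>> jog_arm(deltas=[{"x": -0.34, "y": -0.215, "hand": 0}, {"x": -0.34, "y": -0.215, "hand": 0}, {"x": -0.34, "y": -0.215, "hand": 0}, {"x": -0.34, "y": -0.215, "hand": 0}, {"x": -0.03, "y": -0.4, "hand": 0}, {"x": -0.03, "y": -0.4, "hand": 0}, {"x": -0.03, "y": -0.4, "hand": 0}, {"x": -0.03, "y": -0.4, "hand": 0}])

```text
invalid input
```

```bash
cat > st.py <<'E'
import sys,numpy as np
from workcell import env
from scipy.spatial.transform import Rotation as Ro
np.set_printoptions(precision=4,suppress=True)
s=env.read_state();R=Ro.from_quat(s["ee_rot"]).as_matrix()
jaw=np.degrees(np.arctan2(R[1,1],R[0,1]))
print("t",s["time"],"pos",s["eef_pos"],"jawdeg",jaw,"zax",R[:,2],"F",s["contact_force"],"gap",s["finger_gap"])
if len(sys.argv)>3:
    tg=np.array([float(a) for a in sys.argv[1:4]]);d=R.T@(tg-s["eef_pos"])
    print("tool shift shares total",d*10)
if len(sys.argv)>4: print("yaw share total",(jaw-float(sys.argv[4]))/180)
E
python3 st.py .44 -.017 .17 84.6
```

```text
t 0.1 pos [0.1707 0.6526 0.2306] jawdeg 75.33832330265442 zax [-0.0003 -0.0012 -1.    ] F [ 0.1744 -0.0928  1.6596] gap 0.08515596886373286
tool shift shares total [-4.3    -5.7961  0.6138]
yaw share total -0.051453759429697654
```

>>> jog_arm(deltas=[{"x": -0.34, "y": -0.215, "z": 0, "yaw": 0, "hand": 0}, {"x": -0.34, "y": -0.215, "z": 0, "yaw": 0, "hand": 0}, {"x": -0.34, "y": -0.215, "z": 0, "yaw": 0, "hand": 0}, {"x": -0.34, "y": -0.215, "z": 0, "yaw": 0, "hand": 0}, {"x": -0.34, "y": -0.215, "z": 0, "yaw": 0, "hand": 0}, {"x": -0.34, "y": -0.215, "z": 0, "yaw": 0, "hand": 0}, {"x": -0.34, "y": -0.215, "z": 0, "yaw": 0, "hand": 0}, {"x": -0.34, "y": -0.215, "z": 0, "yaw": 0, "hand": 0}], grip_force=20)

```text
time: 0.77
eef_pos: [0.3913, 0.416, 0.2312]
ee_rot: [0.128, 0.992, -0.0, -0.0]
contact_force: [0.5, 0.6, 0.6]
finger_gap: -0.0002
```

>>> jog_arm(deltas=[{"x": -0.34, "y": -0.215, "z": 0, "yaw": 0, "hand": 0}, {"x": -0.34, "y": -0.215, "z": 0, "yaw": 0, "hand": 0}, {"x": -0.34, "y": -0.215, "z": 0, "yaw": 0, "hand": 0}, {"x": -0.03, "y": -0.4, "z": 0, "yaw": 0, "hand": 0}, {"x": -0.03, "y": -0.4, "z": 0, "yaw": 0, "hand": 0}, {"x": -0.03, "y": -0.4, "z": 0, "yaw": 0, "hand": 0}, {"x": -0.03, "y": -0.4, "z": 0, "yaw": 0, "hand": 0}, {"x": -0.03, "y": -0.4, "z": 0, "yaw": 0, "hand": 0}])

```text
time: 1.43
eef_pos: [0.4358, 0.1303, 0.231]
ee_rot: [0.128, 0.992, -0.0, -0.0]
contact_force: [2.0, 0.2, 0.4]
finger_gap: -0.0003
```

>>> jog_arm(deltas=[{"x": -0.03, "y": -0.4, "z": 0, "yaw": 0, "hand": 0}, {"x": -0.03, "y": -0.4, "z": 0, "yaw": 0, "hand": 0}, {"x": -0.03, "y": -0.4, "z": 0, "yaw": 0, "hand": 0}, {"x": 0, "y": 0, "z": 0, "yaw": -0.026, "hand": 0}, {"x": 0, "y": 0, "z": 0, "yaw": -0.026, "hand": 0}, {"x": 0, "y": 0, "z": 0, "yaw": 0, "hand": 0}])

```text
time: 1.93
eef_pos: [0.4148, 0.0133, 0.2314]
ee_rot: [0.045, 0.999, 0.0, 0.0]
contact_force: [0.5, 0.2, 0.1]
finger_gap: -0.0005
```

```bash
python3 st.py .44 -.017 .15 84.6
```

```text
t 1.9333 pos [0.4148 0.0133 0.2314] jawdeg 84.86618809758075 zax [ 0.0001  0.0004 -1.    ] F [0.5444 0.174  0.1275] gap -0.00047525571205906617
tool shift shares total [-0.2781 -0.28    0.8137]
yaw share total 0.0014788227643375111
```

Go over the pad, down to 0.15, and take a close look.

>>> jog_arm(deltas=[{"x": -0.28, "y": -0.28, "z": 0, "yaw": 0, "hand": 0}, {"x": 0, "y": 0, "z": 0.3, "yaw": 0, "hand": 0}, {"x": 0, "y": 0, "z": 0.3, "yaw": 0, "hand": 0}, {"x": 0, "y": 0, "z": 0.2, "yaw": 0, "hand": 0}, {"x": 0, "y": 0, "z": 0, "yaw": 0, "hand": 0}, {"x": 0, "y": 0, "z": 0, "yaw": 0, "hand": 0}])

```text
time: 2.43
eef_pos: [0.4398, -0.0166, 0.151]
ee_rot: [0.047, 0.999, -0.001, -0.001]
contact_force: [0.5, -0.1, -0.1]
finger_gap: -0.0
```

```bash
python3 st.py .44 -.017 .15 84.6; python3 - <<'E'
from workcell import camera
import numpy as np
for n in("scene","top"): np.savez(n+".npz",**camera(n))
from h import *
cv2.imwrite("pics/c3.png",np.hstack([crop("scene",275,140,60,95,6),crop("top",305,175,60,95,6)]))
E
```

```text
t 2.4333 pos [ 0.4398 -0.0166  0.151 ] jawdeg 84.60607059015081 zax [-0.0024 -0.0012 -1.    ] F [ 0.4619 -0.0684 -0.0571] gap -4.1882930378104944e-05
tool shift shares total [-0.0024 -0.004   0.01  ]
yaw share total 3.372550083784947e-05
```

View pics/c3.png

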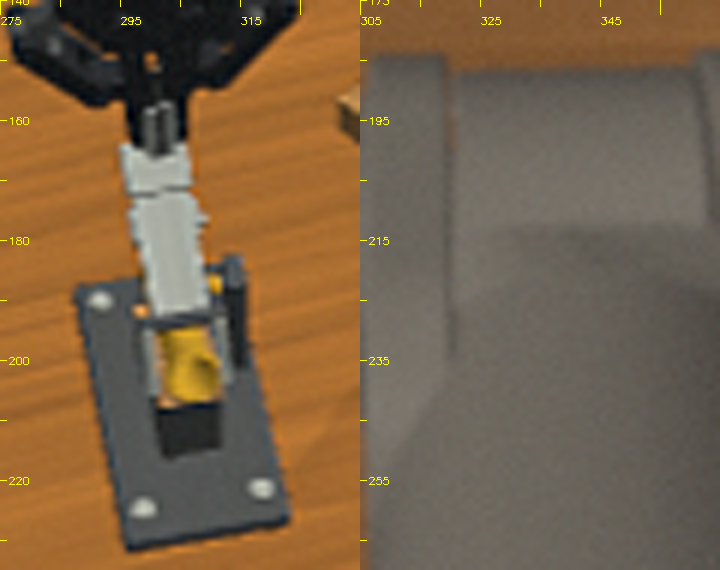

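The fingertips at scene (299,165) are over the pad, which spans roughly rows 163–172. The top view is blocked by the arm. Pressing down now.

>>> jog_arm(deltas=[{"x": 0, "y": 0, "z": 0.12, "yaw": 0, "hand": 0}, {"x": 0, "y": 0, "z": 0.12, "yaw": 0, "hand": 0}, {"x": 0, "y": 0, "z": 0.12, "yaw": 0, "hand": 0}, {"x": 0, "y": 0, "z": 0.12, "yaw": 0, "hand": 0}, {"x": 0, "y": 0, "z": 0.1, "yaw": 0, "hand": 0}, {"x": 0, "y": 0, "z": 0, "yaw": 0, "hand": 0}])

```text
time: 3.03
eef_pos: [0.4405, -0.0163, 0.093]
ee_rot: [0.046, 0.999, 0.0, 0.0]
contact_force: [-0.3, 0.9, 0.6]
finger_gap: -0.0001
```

>>> jog_arm(deltas=[{"x": 0, "y": 0, "z": 0.05, "yaw": 0, "hand": 0}, {"x": 0, "y": 0, "z": 0.05, "yaw": 0, "hand": 0}, {"x": 0, "y": 0, "z": 0, "yaw": 0, "hand": 0}])

```text
time: 3.28
eef_pos: [0.441, -0.0165, 0.0836]
ee_rot: [0.046, 0.999, 0.0, 0.001]
contact_force: [-0.8, 0.0, 0.0]
finger_gap: 0.0004
```

>>> jog_arm(deltas=[{"x": 0, "y": 0, "z": 0.05, "yaw": 0, "hand": 0}, {"x": 0, "y": 0, "z": 0.03, "yaw": 0, "hand": 0}, {"x": 0, "y": 0, "z": 0, "yaw": 0, "hand": 0}])

```text
time: 3.53
eef_pos: [0.4409, -0.0165, 0.0754]
ee_rot: [0.046, 0.999, 0.0, 0.0]
contact_force: [0.2, 0.3, 9.1]
finger_gap: 0.0002
```

>>> jog_arm(deltas=[{"x": 0, "y": 0, "z": 0.04, "yaw": 0, "hand": 0}, {"x": 0, "y": 0, "z": 0, "yaw": 0, "hand": 0}])

```text
time: 3.7
eef_pos: [0.4412, -0.0165, 0.0716]
ee_rot: [0.046, 0.999, 0.0, 0.001]
contact_force: [0.6, 0.3, 13.9]
finger_gap: -0.0004
```

```bash
python3 st.py; python3 - <<'E'
from workcell import camera
import numpy as np
np.savez("scene.npz",**camera("scene"))
from h import *
cv2.imwrite("pics/c4.png",crop("scene",275,140,60,95,6))
E
```

```text
t 3.7 pos [ 0.4412 -0.0165  0.0716] jawdeg 84.70432565855597 zax [ 0.0017  0.0003 -1.    ] F [ 0.63    0.3089 13.9419] gap -0.0003634929672244119
```

View pics/c4.png

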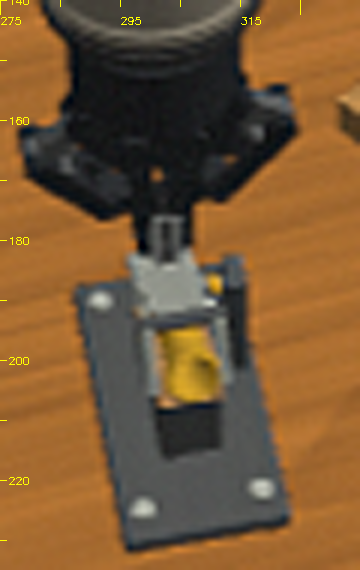

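The strap is well down, with the fingers on the pad around scene (302,182). Force is rising, so I'll go on in small steps.

>>> jog_arm(deltas=[{"x": 0, "y": 0, "z": 0.03, "yaw": 0, "hand": 0}, {"x": 0, "y": 0, "z": 0, "yaw": 0, "hand": 0}])

```text
time: 3.92
eef_pos: [0.4414, -0.0164, 0.0689]
ee_rot: [0.046, 0.999, 0.0, 0.001]
contact_force: [-1.0, -0.2, 18.0]
finger_gap: 0.0002
```

>>> jog_arm(deltas=[{"x": 0, "y": 0, "z": 0.02, "yaw": 0, "hand": 0}, {"x": 0, "y": 0, "z": 0, "yaw": 0, "hand": 0}])

```text
time: 4.08
eef_pos: [0.4416, -0.0164, 0.0673]
ee_rot: [0.046, 0.999, 0.0, 0.001]
contact_force: [-3.6, -0.2, 30.8]
finger_gap: -0.0001
```

Sharp rise, likely the hard stop. I'll lift off, move clear and look.

>>> jog_arm(deltas=[{"x": 0, "y": 0, "z": -0.15, "yaw": 0, "hand": 0}, {"x": 0, "y": 0, "z": -0.35, "yaw": 0, "hand": 0}, {"x": 0, "y": 0, "z": -0.4, "yaw": 0, "hand": 0}, {"x": 0, "y": 0, "z": -0.4, "yaw": 0, "hand": 0}, {"x": 0, "y": 0.4, "z": 0, "yaw": 0, "hand": 1}, {"x": 0, "y": 0.4, "z": 0, "yaw": 0, "hand": 1}, {"x": 0, "y": 0.4, "z": 0, "yaw": 0, "hand": 1}, {"x": 0, "y": 0.4, "z": 0, "yaw": 0, "hand": 1}])

```text
time: 4.75
eef_pos: [0.4547, 0.1447, 0.1968]
ee_rot: [0.046, 0.999, 0.001, 0.0]
contact_force: [1.3, -0.2, 0.2]
finger_gap: 0.0483
```

```bash
python3 st.py .5315 .2384 .15 99.2; python3 - <<'E'
from workcell import camera
import numpy as np
for n in("scene","top"): np.savez(n+".npz",**camera(n))
from h import *
a=crop("scene",275,140,65,95,6)
b=crop("top",310,175,60,95,6)
cv2.imwrite("pics/c5.png",np.hstack([a,b]))
E
```

```text
t 4.75 pos [0.4547 0.1447 0.1968] jawdeg 84.67923236516852 zax [ 0.0005  0.0012 -1.    ] F [ 1.2918 -0.2164  0.2424] gap 0.04833652183597584
tool shift shares total [-0.6775  1.0036  0.4695]
yaw share total -0.08067093130461937
```

View pics/c5.png

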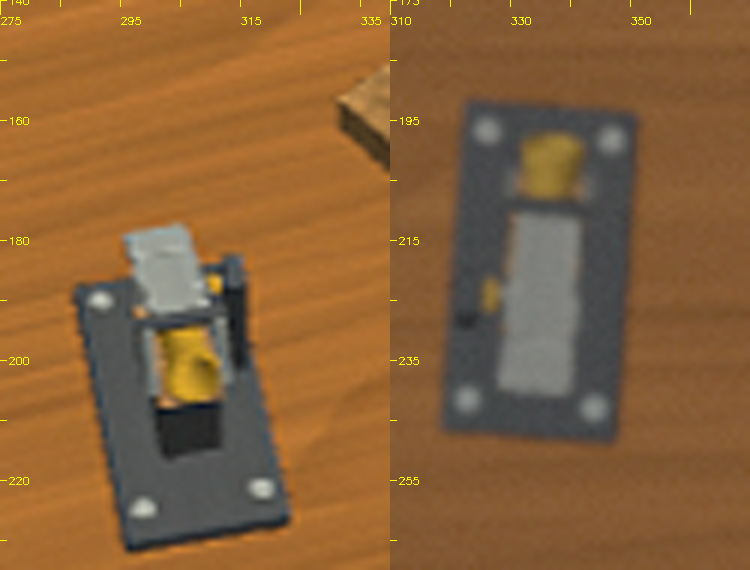

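The strap stays down by itself in both views: the pad is at scene (302,180) and top (334,237), far from the open pose. I'll check its height and move over the gauge.

```bash
python3 - <<'E'
from h import *
print("pad",tri((302.3,180.3),(334.5,236.7)))
m=np.array([.531,-.0258,.095]);a=np.radians(-5.4)
ax=np.array([np.cos(a)*np.cos(.4363),np.sin(a)*np.cos(.4363),np.sin(.4363)])
print("proj mouth",proj("scene",m),proj("top",m), "tube far", proj("scene",m-ax*.1))
E
```

```text
pad (array([ 0.43613752, -0.01487498,  0.0667464 ]), np.float64(0.006251101244020299))
proj mouth [[306.77945871 202.62721064]] [[336.91210292 197.68130481]] tube far [[300.97136736 184.66396032]]
```

>>> jog_arm(deltas=[{"x": -0.22, "y": 0.33, "z": 0, "yaw": 0, "hand": 1}, {"x": -0.22, "y": 0.33, "z": 0, "yaw": 0, "hand": 1}, {"x": -0.22, "y": 0.33, "z": 0, "yaw": 0, "hand": 1}, {"x": 0, "y": 0, "z": 0.2, "yaw": -0.027, "hand": 1}, {"x": 0, "y": 0, "z": 0.2, "yaw": -0.027, "hand": 1}, {"x": 0, "y": 0, "z": 0.1, "yaw": -0.027, "hand": 1}, {"x": 0, "y": 0, "z": 0, "yaw": 0, "hand": 1}, {"x": 0, "y": 0, "z": 0, "yaw": 0, "hand": 1}])

```text
time: 5.52
eef_pos: [0.5297, 0.2348, 0.1461]
ee_rot: [-0.079, 0.997, -0.0, -0.001]
contact_force: [-0.1, 0.8, 0.6]
finger_gap: 0.0854
```

```bash
python3 st.py .5315 .2384 .0363 99.2; python3 - <<'E'
from workcell import camera
import numpy as np
np.savez("scene.npz",**camera("scene"))
from h import *
cv2.imwrite("pics/c6.png",crop("scene",345,110,90,110,5))
E
```

```text
t 5.5167 pos [0.5297 0.2348 0.1461] jawdeg 99.10898819069459 zax [-0.0012 -0.0006 -1.    ] F [-0.096   0.8079  0.6282] gap 0.08540056952512609
tool shift shares total [-0.0251  0.0327  1.0977]
yaw share total -0.0005056211628078542
```

View pics/c6.png

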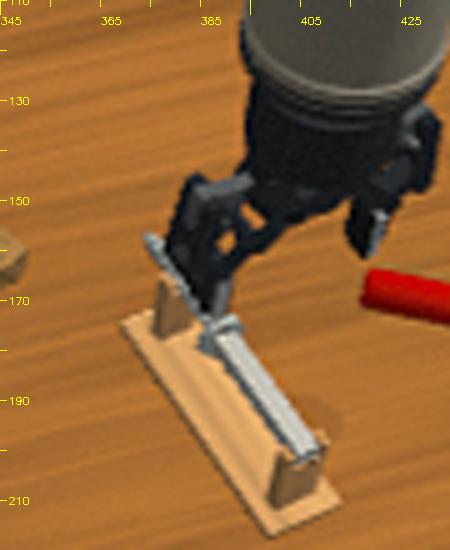

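The gripper straddles the handle, with fingers at scene (387,165) and (417,160). I'll descend and grip.

>>> jog_arm(deltas=[{"x": -0.025, "y": 0.033, "z": 0, "yaw": 0, "hand": 1}, {"x": 0, "y": 0, "z": 0.3, "yaw": 0, "hand": 1}, {"x": 0, "y": 0, "z": 0.3, "yaw": 0, "hand": 1}, {"x": 0, "y": 0, "z": 0.3, "yaw": 0, "hand": 1}, {"x": 0, "y": 0, "z": 0.19, "yaw": 0, "hand": 0.6}, {"x": 0, "y": 0, "z": 0, "yaw": 0, "hand": 0.3}, {"x": 0, "y": 0, "z": 0, "yaw": 0, "hand": 0}, {"x": 0, "y": 0, "z": 0, "yaw": 0, "hand": 0}], grip_force=20)

```text
time: 6.23
eef_pos: [0.5329, 0.2395, 0.039]
ee_rot: [-0.081, 0.997, 0.0, 0.001]
contact_force: [0.2, -0.1, 0.3]
finger_gap: 0.0387
```

>>> jog_arm(deltas=[{"x": 0, "y": 0, "z": 0, "yaw": 0, "hand": 0}, {"x": 0, "y": 0, "z": 0, "yaw": 0, "hand": 0}, {"x": 0, "y": 0, "z": 0, "yaw": 0, "hand": 0}, {"x": 0, "y": 0, "z": 0, "yaw": 0, "hand": 0}])

```text
time: 6.57
eef_pos: [0.5329, 0.2386, 0.039]
ee_rot: [-0.081, 0.997, 0.0, 0.001]
contact_force: [-0.8, -4.3, 11.0]
finger_gap: 0.0138
```

>>> jog_arm(deltas=[{"x": 0, "y": 0, "z": -0.15, "yaw": 0, "hand": 0}, {"x": 0, "y": 0, "z": -0.3, "yaw": 0, "hand": 0}, {"x": 0, "y": 0, "z": -0.3, "yaw": 0.02, "hand": 0}, {"x": 0, "y": 0, "z": -0.3, "yaw": 0.02, "hand": 0}, {"x": 0, "y": 0, "z": -0.3, "yaw": 0.02, "hand": 0}, {"x": 0, "y": 0, "z": 0, "yaw": 0.02, "hand": 0}, {"x": 0, "y": 0, "z": 0, "yaw": 0, "hand": 0}])

```text
time: 7.15
eef_pos: [0.5327, 0.2396, 0.1749]
ee_rot: [0.046, 0.999, 0.001, 0.002]
contact_force: [-1.1, 0.4, -2.0]
finger_gap: 0.0138
```

>>> jog_arm(deltas=[{"x": -0.22, "y": -0.33, "z": 0, "yaw": 0, "hand": 0}, {"x": -0.22, "y": -0.33, "z": 0, "yaw": 0, "hand": 0}, {"x": -0.22, "y": -0.33, "z": 0, "yaw": 0, "hand": 0}, {"x": -0.22, "y": -0.33, "z": 0, "yaw": 0, "hand": 0}, {"x": -0.22, "y": -0.33, "z": 0, "yaw": 0, "hand": 0}, {"x": -0.22, "y": -0.33, "z": 0, "yaw": 0, "hand": 0}, {"x": -0.22, "y": -0.33, "z": 0, "yaw": 0, "hand": 0}, {"x": -0.22, "y": -0.33, "z": 0, "yaw": 0, "hand": 0}])

```text
time: 7.82
eef_pos: [0.6837, -0.0415, 0.1716]
ee_rot: [0.043, 0.999, 0.0, -0.001]
contact_force: [1.2, 0.2, -1.1]
finger_gap: 0.0133
```

>>> jog_arm(deltas=[{"x": 0, "y": 0, "z": 0, "yaw": 0, "hand": 0}, {"x": 0, "y": 0, "z": 0, "yaw": 0, "hand": 0}, {"x": 0, "y": 0, "z": 0, "yaw": 0, "hand": 0}])

```text
time: 8.07
eef_pos: [0.683, -0.0397, 0.1714]
ee_rot: [0.044, 0.999, 0.0, -0.001]
contact_force: [-0.9, 1.3, -0.9]
finger_gap: 0.0135
```

```bash
python3 st.py .6863 -.0405 .079 84.6; python3 - <<'E'
from workcell import camera
import numpy as np
for n in("scene","top"): np.savez(n+".npz",**camera(n))
from h import *
cv2.imwrite("pics/c7.png",np.hstack([crop("scene",270,140,90,110,4),crop("top",290,90,90,110,4)]))
E
```

```text
t 8.0667 pos [ 0.683  -0.0397  0.1714] jawdeg 84.93517438341624 zax [-0.0015  0.0003 -1.    ] F [-0.9424  1.3089 -0.8566] gap 0.013504753521935772
tool shift shares total [-0.0347 -0.0057  0.924 ]
yaw share total 0.0018620799078680268
```

View pics/c7.png

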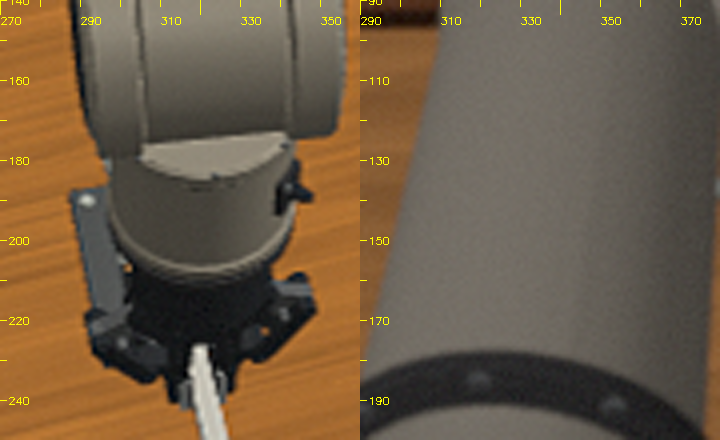

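The scene crop shows the handle leaving the fingers at about (320,228) and running past the crop's lower edge. The arm blocks the top view. I'll measure the tilt numerically.

```bash
python3 - <<'E'
from h import *
u=np.array([.9956,-.0941,0]);g=np.array([.683,-.0397,.1714+.016])
for th in (-20,-10,0,10,20,30,40):
    t=np.radians(th);d=u*np.cos(t)+np.array([0,0,np.sin(t)])
    print(th,"end",proj("scene",g+.05*d).round(1),"collar",proj("scene",g-.046*d).round(1),"tip",proj("scene",g-.126*d).round(1),proj("top",g-.126*d).round(1))
print("grip",proj("scene",g))
im=load("scene")[3].astype(int);mx,mn=im.max(2),im.min(2)
m=(mn>165)&(mx-mn<30)
for v in range(222,275,2):
    x=np.where(m[v,305:345])[0]
    if len(x):print(v,x.min()+305,x.max()+305,im[v,x.min()+305].tolist())
E
```

```text
-20 end [[322.8 255.4]] collar [[315.  215.5]] tip [[308.7 183.4]] [[339.9 173.5]]
-10 end [[323.1 254.6]] collar [[314.8 216.5]] tip [[308.4 186.5]] [[339.3 177.8]]
0 end [[323.2 253.2]] collar [[314.8 218. ]] tip [[308.3 191. ]] [[338.9 180.4]]
10 end [[323.2 251.1]] collar [[314.9 220. ]] tip [[308.6 196.6]] [[338.6 181.4]]
20 end [[323.  248.5]] collar [[315.  222.3]] tip [[309.2 203. ]] [[338.4 180.7]]
30 end [[322.7 245.4]] collar [[315.3 225.1]] tip [[310.  210.2]] [[338.3 178.4]]
40 end [[322.2 242. ]] collar [[315.7 228. ]] tip [[311.  217.9]] [[338.3 174.9]]
grip [[318.71451154 234.43717795]]
228 319 320 [211, 207, 194]
230 319 321 [201, 198, 185]
232 318 321 [213, 210, 195]
234 319 322 [203, 199, 186]
236 319 322 [205, 201, 188]
238 319 323 [209, 206, 194]
240 319 324 [201, 199, 186]
242 320 324 [206, 204, 190]
244 320 324 [197, 197, 187]
246 321 325 [206, 204, 192]
248 321 325 [199, 198, 188]
250 322 326 [208, 206, 194]
```

The rod is close to level, with its end at about row 251–254 against a predicted 253. Lowering to the tube's mouth height.

>>> jog_arm(deltas=[{"x": -0.035, "y": -0.006, "z": 0.3, "yaw": 0.002, "hand": 0}, {"x": 0, "y": 0, "z": 0.3, "yaw": 0, "hand": 0}, {"x": 0, "y": 0, "z": 0.2, "yaw": 0, "hand": 0}, {"x": 0, "y": 0, "z": 0.14, "yaw": 0, "hand": 0}, {"x": 0, "y": 0, "z": 0, "yaw": 0, "hand": 0}, {"x": 0, "y": 0, "z": 0, "yaw": 0, "hand": 0}])

```text
time: 8.67
eef_pos: [0.6869, -0.04, 0.0785]
ee_rot: [0.047, 0.999, -0.0, -0.0]
contact_force: [-0.0, 0.9, -0.7]
finger_gap: 0.0135
```

```bash
python3 st.py .6579 -.0378 .077 84.6; python3 - <<'E'
from workcell import camera
import numpy as np
for n in("scene","top"): np.savez(n+".npz",**camera(n))
from h import *
u=np.array([.9956,-.0941,0])
from workcell import env
g=env.read_state()["eef_pos"]+[0,0,.016]
print("tip pred",proj("scene",g-.127*u),proj("top",g-.127*u),"end",proj("scene",g+.05*u),"mouth",proj("top",[.531,-.0258,.095]))
cv2.imwrite("pics/c8.png",np.hstack([crop("scene",285,180,60,90,6),crop("top",310,140,60,90,6)]))
E
```

```text
t 8.6667 pos [ 0.6869 -0.04    0.0785] jawdeg 84.58826918108656 zax [-0.0006  0.     -1.    ] F [-0.0139  0.9301 -0.6617] gap 0.013465690231483946
tool shift shares total [ 0.2912 -0.0058  0.015 ]
yaw share total -6.517121618574922e-05
tip pred [[309.06213323 211.93312653]] [[337.63307292 185.63813938]] end [[323.10777938 272.21106412]] mouth [[336.91210292 197.68130481]]
```

View pics/c8.png

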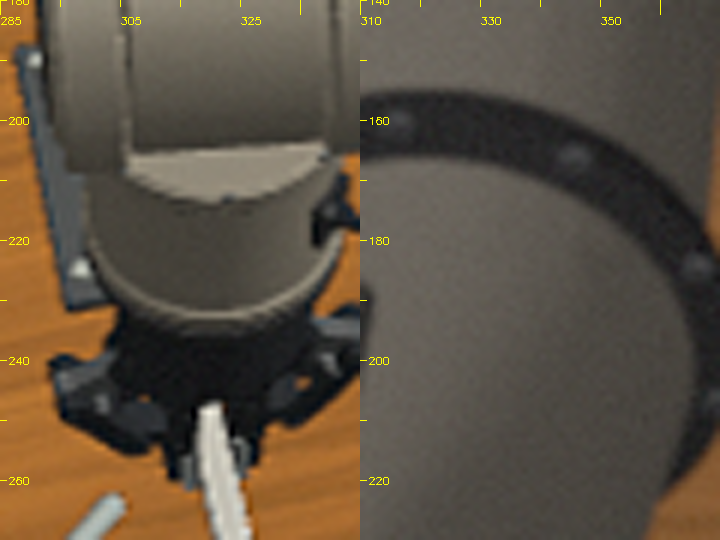

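The arm blocks both views of the mouth, so I'll go by force. Advancing slowly.

>>> jog_arm(deltas=[{"x": 0.08, "y": -0.006, "z": 0.015, "yaw": 0, "hand": 0}, {"x": 0.08, "y": 0, "z": 0, "yaw": 0, "hand": 0}, {"x": 0.08, "y": 0, "z": 0, "yaw": 0, "hand": 0}, {"x": 0.05, "y": 0, "z": 0, "yaw": 0, "hand": 0}, {"x": 0, "y": 0, "z": 0, "yaw": 0, "hand": 0}])

```text
time: 9.18
eef_pos: [0.6569, -0.0384, 0.0772]
ee_rot: [0.048, 0.999, 0.0, -0.0]
contact_force: [-0.7, 0.4, -2.2]
finger_gap: 0.0134
```

>>> jog_arm(deltas=[{"x": 0.05, "y": 0, "z": 0, "yaw": 0, "hand": 0}, {"x": 0.03, "y": 0, "z": 0, "yaw": 0, "hand": 0}, {"x": 0, "y": 0, "z": 0, "yaw": 0, "hand": 0}])

```text
time: 9.43
eef_pos: [0.6496, -0.0377, 0.0768]
ee_rot: [0.048, 0.999, 0.0, -0.0]
contact_force: [0.3, 0.4, -1.6]
finger_gap: 0.0135
```

>>> jog_arm(deltas=[{"x": 0.04, "y": 0, "z": 0, "yaw": 0, "hand": 0}, {"x": 0.02, "y": 0, "z": 0, "yaw": 0, "hand": 0}, {"x": 0, "y": 0, "z": 0, "yaw": 0, "hand": 0}])

```text
time: 9.68
eef_pos: [0.6437, -0.0372, 0.0767]
ee_rot: [0.048, 0.999, -0.0, -0.0]
contact_force: [0.5, 0.6, -1.7]
finger_gap: 0.0136
```

>>> jog_arm(deltas=[{"x": 0.03, "y": 0, "z": 0, "yaw": 0, "hand": 0}, {"x": 0, "y": 0, "z": 0, "yaw": 0, "hand": 0}])

```text
time: 9.85
eef_pos: [0.6408, -0.0369, 0.0767]
ee_rot: [0.048, 0.999, -0.0, -0.0]
contact_force: [0.8, 0.8, -2.4]
finger_gap: 0.0137
```

>>> jog_arm(deltas=[{"x": 0.005, "y": 0, "z": -0.06, "yaw": 0, "hand": 0}, {"x": 0.01, "y": 0, "z": -0.06, "yaw": 0, "hand": 0}, {"x": 0, "y": 0, "z": 0, "yaw": 0, "hand": 0}])

```text
time: 10.1
eef_pos: [0.6403, -0.0369, 0.0903]
ee_rot: [0.048, 0.999, 0.0, 0.001]
contact_force: [1.0, 0.1, -2.5]
finger_gap: 0.0135
```

>>> jog_arm(deltas=[{"x": 0.01, "y": 0, "z": -0.05, "yaw": 0, "hand": 0}, {"x": 0.015, "y": 0, "z": -0.05, "yaw": 0, "hand": 0}, {"x": 0, "y": 0, "z": 0, "yaw": 0, "hand": 0}])

```text
time: 10.35
eef_pos: [0.6377, -0.0366, 0.1001]
ee_rot: [0.048, 0.999, 0.0, 0.001]
contact_force: [3.0, -0.9, -1.8]
finger_gap: 0.0136
```

```bash
cat > end.py <<'E'
from workcell import camera,env
import numpy as np
np.savez("scene.npz",**camera("scene"))
from h import *
u=np.array([.9956,-.0941,0]);w=np.array([0,0,1.])
g=env.read_state()["eef_pos"]+[0,0,.016]
for th in (0,5,10,15,20,25,30):
    t=np.radians(th);d=u*np.cos(t)+w*np.sin(t);n=w*np.cos(t)-u*np.sin(t)
    print(th,"end top/bottom",proj("scene",g+.05*d+.007*n).round(1),proj("scene",g+.05*d-.007*n).round(1))
im=load("scene")[3].astype(int);mx,mn=im.max(2),im.min(2)
c=proj("scene",g+.04*u)[0].astype(int)
for v in range(c[1]-14,c[1]+22):
    x=[int(q) for q in im[v,c[0]-7:c[0]+8].min(1)];print(v,x)
print(c)
E
python3 end.py
```

```text
0 end top/bottom [[318.6 249.1]] [[318.6 251.8]]
5 end top/bottom [[318.5 248. ]] [[318.6 251.1]]
10 end top/bottom [[318.4 246.8]] [[318.6 250.3]]
15 end top/bottom [[318.3 245.4]] [[318.6 249.3]]
20 end top/bottom [[318.1 244. ]] [[318.5 248.2]]
25 end top/bottom [[318.  242.4]] [[318.4 247. ]]
30 end top/bottom [[317.7 240.8]] [[318.3 245.7]]
232 [26, 18, 6, 121, 187, 176, 179, 174, 115, 71, 122, 79, 5, 21, 38]
233 [20, 26, 40, 106, 161, 179, 178, 190, 155, 26, 77, 76, 22, 28, 45]
234 [40, 77, 71, 96, 163, 179, 175, 186, 162, 76, 73, 73, 10, 21, 42]
235 [47, 82, 72, 88, 158, 183, 177, 182, 162, 90, 69, 72, 12, 22, 38]
236 [37, 74, 80, 72, 139, 184, 179, 178, 205, 184, 62, 72, 28, 33, 52]
237 [29, 70, 81, 57, 129, 185, 175, 176, 184, 153, 55, 78, 54, 51, 48]
238 [37, 70, 76, 54, 133, 193, 179, 175, 182, 172, 122, 69, 52, 45, 45]
239 [51, 83, 76, 53, 118, 179, 180, 175, 180, 181, 135, 23, 37, 46, 50]
240 [56, 75, 72, 58, 81, 149, 182, 176, 177, 192, 162, 32, 44, 50, 46]
241 [49, 47, 41, 36, 57, 136, 187, 176, 174, 186, 161, 61, 39, 44, 52]
242 [48, 43, 44, 41, 45, 137, 192, 178, 176
[... 1001 characters left out ...]
 45, 49, 47, 48, 48, 47, 48, 49, 48, 51]
258 [49, 52, 48, 49, 48, 49, 46, 48, 51, 49, 48, 48, 50, 49, 49]
259 [47, 46, 49, 46, 46, 49, 49, 50, 47, 50, 48, 46, 45, 46, 46]
260 [45, 49, 49, 46, 46, 46, 44, 49, 45, 48, 48, 47, 50, 50, 47]
261 [51, 49, 49, 47, 49, 49, 48, 49, 49, 49, 52, 50, 45, 46, 45]
262 [49, 50, 45, 46, 47, 50, 45, 51, 47, 46, 44, 49, 45, 46, 46]
263 [46, 49, 51, 49, 45, 46, 47, 48, 47, 46, 43, 47, 42, 42, 44]
264 [48, 47, 45, 43, 43, 43, 44, 43, 43, 43, 40, 43, 42, 43, 42]
265 [41, 46, 44, 45, 41, 40, 42, 41, 40, 41, 47, 43, 43, 41, 42]
266 [44, 44, 39, 41, 39, 43, 44, 46, 46, 48, 43, 42, 45, 47, 46]
267 [42, 45, 47, 46, 49, 47, 47, 46, 45, 43, 46, 47, 48, 50, 48]
[317 246]
```

The rod is pivoting as planned and tilts about 10–12° now. Continuing the arc.

>>> jog_arm(deltas=[{"x": 0.02, "y": 0, "z": -0.05, "yaw": 0, "hand": 0}, {"x": 0.02, "y": 0, "z": -0.05, "yaw": 0, "hand": 0}, {"x": 0, "y": 0, "z": 0, "yaw": 0, "hand": 0}])

```text
time: 10.65
eef_pos: [0.633, -0.0362, 0.1097]
ee_rot: [0.048, 0.999, 0.0, 0.0]
contact_force: [0.8, 0.4, -2.6]
finger_gap: 0.0136
```

>>> jog_arm(deltas=[{"x": 0.02, "y": 0, "z": -0.05, "yaw": 0, "hand": 0}, {"x": 0.03, "y": 0, "z": -0.05, "yaw": 0, "hand": 0}, {"x": 0, "y": 0, "z": 0, "yaw": 0, "hand": 0}])

```text
time: 10.9
eef_pos: [0.6281, -0.0357, 0.1198]
ee_rot: [0.048, 0.999, 0.0, 0.0]
contact_force: [0.5, -0.0, -2.7]
finger_gap: 0.0137
```

```bash
sed -i 's/^for v in range(c\[1\]-14,c\[1\]+22):/for v in range(c[1]-10,c[1]+8):/; s/    x=\[int(q).*/    print(v,im[v,c[0]:c[0]+3].min(1).mean().round(),end="; ")/' end.py; python3 end.py
```

```text
0 end top/bottom [[317.8 241.9]] [[317.8 244.6]]
5 end top/bottom [[317.7 240.7]] [[317.8 243.9]]
10 end top/bottom [[317.6 239.5]] [[317.8 243.1]]
15 end top/bottom [[317.5 238.1]] [[317.8 242.1]]
20 end top/bottom [[317.3 236.6]] [[317.7 241. ]]
25 end top/bottom [[317.1 235. ]] [[317.6 239.7]]
30 end top/bottom [[316.9 233.4]] [[317.5 238.3]]
229 169.0; 230 170.0; 231 174.0; 232 172.0; 233 171.0; 234 170.0; 235 171.0; 236 177.0; 237 161.0; 238 119.0; 239 122.0; 240 121.0; 241 69.0; 242 42.0; 243 48.0; 244 50.0; 245 46.0; 246 45.0; [316 239]
```

>>> jog_arm(deltas=[{"x": 0.03, "y": 0, "z": -0.04, "yaw": 0, "hand": 0}, {"x": 0.03, "y": 0, "z": -0.01, "yaw": 0, "hand": 0}, {"x": 0.03, "y": 0, "z": 0.01, "yaw": 0, "hand": 0}, {"x": 0, "y": 0, "z": 0, "yaw": 0, "hand": 0}])

```text
time: 11.28
eef_pos: [0.6185, -0.0348, 0.1226]
ee_rot: [0.048, 0.999, -0.0, -0.0]
contact_force: [1.0, -1.4, -3.2]
finger_gap: 0.0133
```

```bash
python3 st.py .5743 -.0299 .0985; python3 end.py
```

```text
t 11.2833 pos [ 0.6185 -0.0348  0.1226] jawdeg 84.52087046560325 zax [-0.0007  0.     -1.    ] F [ 1.0376 -1.3839 -3.1517] gap 0.013348240821745256
tool shift shares total [0.444  0.0063 0.2414]
0 end top/bottom [[317.  237.9]] [[317.  240.6]]
5 end top/bottom [[316.9 236.7]] [[317.  239.9]]
10 end top/bottom [[316.8 235.4]] [[317.  239.1]]
15 end top/bottom [[316.7 234. ]] [[317.  238.1]]
20 end top/bottom [[316.5 232.6]] [[316.9 236.9]]
25 end top/bottom [[316.3 231. ]] [[316.8 235.7]]
30 end top/bottom [[316.1 229.3]] [[316.7 234.3]]
225 144.0; 226 168.0; 227 163.0; 228 165.0; 229 172.0; 230 168.0; 231 170.0; 232 165.0; 233 125.0; 234 130.0; 235 130.0; 236 102.0; 237 36.0; 238 48.0; 239 48.0; 240 48.0; 241 46.0; 242 48.0; [316 235]
```

>>> jog_arm(deltas=[{"x": 0.05, "y": 0, "z": 0.02, "yaw": 0, "hand": 0}, {"x": 0.06, "y": 0, "z": 0.03, "yaw": 0, "hand": 0}, {"x": 0.06, "y": 0, "z": 0.03, "yaw": 0, "hand": 0}, {"x": 0, "y": 0, "z": 0, "yaw": 0, "hand": 0}])

```text
time: 11.67
eef_pos: [0.6004, -0.033, 0.1138]
ee_rot: [0.048, 0.999, 0.0, -0.001]
contact_force: [-0.3, -0.4, -3.3]
finger_gap: 0.0134
```

>>> jog_arm(deltas=[{"x": 0.06, "y": 0, "z": 0.03, "yaw": 0, "hand": 0}, {"x": 0.06, "y": 0, "z": 0.03, "yaw": 0, "hand": 0}, {"x": 0.06, "y": 0, "z": 0.03, "yaw": 0, "hand": 0}, {"x": 0, "y": 0, "z": 0, "yaw": 0, "hand": 0}])

```text
time: 12.0
eef_pos: [0.5827, -0.0313, 0.105]
ee_rot: [0.048, 0.999, 0.0, -0.001]
contact_force: [0.5, -0.6, -2.3]
finger_gap: 0.0135
```

```bash
python3 st.py .5743 -.0299 .0985; python3 end.py
```

```text
t 12.0 pos [ 0.5827 -0.0313  0.105 ] jawdeg 84.51776819318034 zax [-0.0019  0.0002 -1.    ] F [ 0.4896 -0.6046 -2.2925] gap 0.013527556708906697
tool shift shares total [0.0844 0.0059 0.0654]
0 end top/bottom [[314.2 229.1]] [[314.2 231.8]]
5 end top/bottom [[314.1 227.9]] [[314.2 231.1]]
10 end top/bottom [[314.  226.7]] [[314.2 230.3]]
15 end top/bottom [[313.9 225.3]] [[314.2 229.3]]
20 end top/bottom [[313.7 223.8]] [[314.1 228.1]]
25 end top/bottom [[313.5 222.3]] [[314.  226.9]]
30 end top/bottom [[313.3 220.7]] [[313.9 225.6]]
217 167.0; 218 163.0; 219 166.0; 220 170.0; 221 169.0; 222 169.0; 223 187.0; 224 122.0; 225 129.0; 226 134.0; 227 124.0; 228 29.0; 229 38.0; 230 47.0; 231 48.0; 232 47.0; 233 46.0; 234 47.0; [313 227]
```

>>> jog_arm(deltas=[{"x": 0.04, "y": 0, "z": 0.02, "yaw": 0, "hand": 0}, {"x": 0.03, "y": 0, "z": 0.014, "yaw": 0, "hand": 0}, {"x": 0, "y": 0, "z": 0, "yaw": 0, "hand": 0}])

```text
time: 12.3
eef_pos: [0.5768, -0.0307, 0.1021]
ee_rot: [0.048, 0.999, 0.0, -0.0]
contact_force: [-0.3, -1.0, -1.3]
finger_gap: 0.0139
```

>>> jog_arm(deltas=[{"x": 0.02, "y": 0, "z": 0.01, "yaw": 0, "hand": 0}, {"x": 0, "y": 0, "z": 0, "yaw": 0, "hand": 0}])

```text
time: 12.47
eef_pos: [0.5752, -0.0306, 0.1013]
ee_rot: [0.048, 0.999, -0.0, -0.0]
contact_force: [-0.6, -0.1, -1.6]
finger_gap: 0.0134
```

>>> jog_arm(deltas=[{"x": 0.02, "y": 0, "z": 0.01, "yaw": 0, "hand": 0}, {"x": 0, "y": 0, "z": 0, "yaw": 0, "hand": 0}])

```text
time: 12.63
eef_pos: [0.5732, -0.0304, 0.1002]
ee_rot: [0.048, 0.999, -0.0, -0.0]
contact_force: [-0.8, 1.4, -2.4]
finger_gap: 0.0137
```

>>> jog_arm(deltas=[{"x": 0.02, "y": 0, "z": 0.01, "yaw": 0, "hand": 0}, {"x": 0, "y": 0, "z": 0, "yaw": 0, "hand": 0}])

```text
time: 12.8
eef_pos: [0.5719, -0.0302, 0.0996]
ee_rot: [0.048, 0.999, -0.0, 0.001]
contact_force: [2.4, -0.3, -0.3]
finger_gap: 0.0135
```

>>> jog_arm(deltas=[{"x": 0.02, "y": 0, "z": 0.01, "yaw": 0, "hand": 0}, {"x": 0, "y": 0, "z": 0, "yaw": 0, "hand": 0}])

```text
time: 12.97
eef_pos: [0.5719, -0.0302, 0.0997]
ee_rot: [0.048, 0.999, 0.0, 0.002]
contact_force: [9.0, -1.6, 7.2]
finger_gap: 0.0135
```

>>> jog_arm(deltas=[{"x": 0.02, "y": 0, "z": 0.01, "yaw": 0, "hand": 0}, {"x": 0, "y": 0, "z": 0, "yaw": 0, "hand": 0}])

```text
time: 13.13
eef_pos: [0.5718, -0.0302, 0.0997]
ee_rot: [0.048, 0.999, 0.0, 0.004]
contact_force: [14.4, -2.0, 12.2]
finger_gap: 0.0135
```

The collar has stopped against the mouth with about 19 N along the axis. I'll nudge it slightly upward to align, hold, and check the tilt.

>>> jog_arm(deltas=[{"x": 0, "y": 0, "z": -0.02, "yaw": 0, "hand": 0}, {"x": 0, "y": 0, "z": 0, "yaw": 0, "hand": 0}, {"x": 0, "y": 0, "z": 0, "yaw": 0, "hand": 0}, {"x": 0, "y": 0, "z": 0, "yaw": 0, "hand": 0}])

```text
time: 13.47
eef_pos: [0.5707, -0.0301, 0.1008]
ee_rot: [0.048, 0.999, -0.0, 0.003]
contact_force: [14.3, -2.6, 2.9]
finger_gap: 0.0136
```

```bash
python3 end.py|tail -5
```

```text
15 end top/bottom [[312.9 221.9]] [[313.2 225.9]]
20 end top/bottom [[312.7 220.4]] [[313.1 224.7]]
25 end top/bottom [[312.5 218.9]] [[313.  223.5]]
30 end top/bottom [[312.3 217.3]] [[312.9 222.2]]
213 153.0; 214 163.0; 215 166.0; 216 169.0; 217 166.0; 218 166.0; 219 176.0; 220 129.0; 221 128.0; 222 133.0; 223 134.0; 224 80.0; 225 82.0; 226 85.0; 227 71.0; 228 37.0; 229 40.0; 230 49.0; [312 223]
```

Tilt is about 23° and the collar is seated. Drawing out along the axis.

>>> jog_arm(deltas=[{"x": -0.06, "y": 0, "z": -0.01, "yaw": 0, "hand": 0}, {"x": -0.12, "y": 0, "z": -0.055, "yaw": 0, "hand": 0}, {"x": -0.13, "y": 0, "z": -0.06, "yaw": 0, "hand": 0}, {"x": -0.13, "y": 0, "z": -0.06, "yaw": 0, "hand": 0}, {"x": -0.13, "y": 0, "z": -0.06, "yaw": 0, "hand": 0}, {"x": -0.13, "y": 0, "z": -0.06, "yaw": 0, "hand": 0}, {"x": -0.13, "y": 0, "z": -0.06, "yaw": 0, "hand": 0}, {"x": -0.13, "y": 0, "z": -0.06, "yaw": 0, "hand": 0}])

```text
time: 14.18
eef_pos: [0.6633, -0.039, 0.1418]
ee_rot: [0.048, 0.999, -0.0, -0.001]
contact_force: [0.6, -0.3, -1.1]
finger_gap: 0.014
```

>>> jog_arm(deltas=[{"x": -0.13, "y": 0, "z": -0.06, "yaw": 0, "hand": 0}, {"x": -0.13, "y": 0, "z": -0.06, "yaw": 0, "hand": 0}, {"x": 0, "y": 0, "z": 0, "yaw": 0, "hand": 0}, {"x": 0, "y": 0, "z": 0, "yaw": 0, "hand": 0}])

```text
time: 14.52
eef_pos: [0.6889, -0.0415, 0.1535]
ee_rot: [0.048, 0.999, -0.0, -0.0]
contact_force: [0.2, 0.0, -2.0]
finger_gap: 0.0133
```

```bash
python3 st.py .5329 .2386 .15 99.2; python3 end.py
```

```text
t 14.5167 pos [ 0.6889 -0.0415  0.1535] jawdeg 84.52279067461556 zax [-0.0007 -0.0002 -1.    ] F [ 0.2006  0.0091 -2.0178] gap 0.013334064357796637
tool shift shares total [1.8201 2.6397 0.0353]
yaw share total -0.08154005180769133
0 end top/bottom [[323.1 257.6]] [[323.  260.3]]
5 end top/bottom [[323.  256.4]] [[323.  259.6]]
10 end top/bottom [[322.9 255.1]] [[323.1 258.8]]
15 end top/bottom [[322.8 253.7]] [[323.1 257.8]]
20 end top/bottom [[322.6 252.2]] [[323.  256.6]]
25 end top/bottom [[322.4 250.5]] [[322.9 255.4]]
30 end top/bottom [[322.2 248.8]] [[322.8 254. ]]
245 164.0; 246 167.0; 247 169.0; 248 168.0; 249 167.0; 250 168.0; 251 176.0; 252 127.0; 253 129.0; 254 131.0; 255 132.0; 256 78.0; 257 41.0; 258 47.0; 259 48.0; 260 49.0; 261 48.0; 262 44.0; [322 255]
```

The gauge is out and held, tilted about 22°, with the tip about 5 cm from the mouth. I'll lay it back in the rest to level it, then regrip.

>>> jog_arm(deltas=[{"x": 0, "y": 0.1, "z": -0.3, "yaw": 0, "hand": 0}, {"x": 0.2, "y": 0.33, "z": 0, "yaw": 0, "hand": 0}, {"x": 0.2, "y": 0.33, "z": 0, "yaw": 0, "hand": 0}, {"x": 0.2, "y": 0.33, "z": 0, "yaw": 0, "hand": 0}, {"x": 0.2, "y": 0.33, "z": 0, "yaw": 0, "hand": 0}, {"x": 0.2, "y": 0.33, "z": 0, "yaw": 0, "hand": 0}, {"x": 0.2, "y": 0.33, "z": 0, "yaw": 0, "hand": 0}, {"x": 0.2, "y": 0.33, "z": 0, "yaw": 0, "hand": 0}])

```text
time: 15.23
eef_pos: [0.5705, 0.213, 0.1836]
ee_rot: [0.048, 0.999, -0.0, -0.001]
contact_force: [1.6, 1.1, -1.6]
finger_gap: 0.0139
```

>>> jog_arm(deltas=[{"x": 0.2, "y": 0.1, "z": 0, "yaw": 0, "hand": 0}, {"x": 0.2, "y": 0.1, "z": 0, "yaw": 0, "hand": 0}, {"x": 0, "y": 0, "z": 0, "yaw": -0.027, "hand": 0}, {"x": 0, "y": 0, "z": 0, "yaw": -0.027, "hand": 0}, {"x": 0, "y": 0, "z": 0, "yaw": -0.027, "hand": 0}, {"x": 0, "y": 0, "z": 0, "yaw": 0, "hand": 0}, {"x": 0, "y": 0, "z": 0, "yaw": 0, "hand": 0}])

```text
time: 15.82
eef_pos: [0.534, 0.2351, 0.1836]
ee_rot: [-0.078, 0.997, -0.0, -0.0]
contact_force: [1.1, -0.1, -2.0]
finger_gap: 0.0137
```

```bash
python3 st.py .5329 .2386 .09 99.3
```

```text
t 15.8167 pos [0.534  0.2351 0.1836] jawdeg 98.9437956270518 zax [-0.0009 -0.0002 -1.    ] F [ 1.0748 -0.1028 -2.0285] gap 0.013662558165281558
tool shift shares total [0.0051 0.0362 0.9363]
yaw share total -0.001978913183045547
```

>>> jog_arm(deltas=[{"x": 0.005, "y": 0.036, "z": 0.2, "yaw": -0.002, "hand": 0}, {"x": 0, "y": 0, "z": 0.3, "yaw": 0, "hand": 0}, {"x": 0, "y": 0, "z": 0.3, "yaw": 0, "hand": 0}, {"x": 0, "y": 0, "z": 0.13, "yaw": 0, "hand": 0}, {"x": 0, "y": 0, "z": 0, "yaw": 0, "hand": 0}, {"x": 0, "y": 0, "z": 0, "yaw": 0, "hand": 0}])

```text
time: 16.32
eef_pos: [0.5333, 0.2385, 0.0906]
ee_rot: [-0.081, 0.997, -0.001, -0.001]
contact_force: [0.3, -2.1, -1.7]
finger_gap: 0.0136
```

>>> jog_arm(deltas=[{"x": 0, "y": 0, "z": 0.06, "yaw": 0, "hand": 0}, {"x": 0, "y": 0, "z": 0.06, "yaw": 0, "hand": 0}, {"x": 0, "y": 0, "z": 0.06, "yaw": 0, "hand": 0}, {"x": 0, "y": 0, "z": 0, "yaw": 0, "hand": 0}])

```text
time: 16.65
eef_pos: [0.5335, 0.2389, 0.0723]
ee_rot: [-0.082, 0.997, -0.0, -0.0]
contact_force: [0.2, -1.7, 0.3]
finger_gap: 0.0137
```

```bash
python3 st.py .5329 .2386 .04 99.3;python3 - <<'E'
from workcell import camera
import numpy as np
np.savez("scene.npz",**camera("scene"))
from h import *
cv2.imwrite("pics/c9.png",crop("scene",345,125,90,110,5))
E
```

```text
t 16.65 pos [0.5335 0.2389 0.0723] jawdeg 99.44288778421566 zax [-0.0004 -0.0002 -1.    ] F [ 0.1987 -1.7414  0.2517] gap 0.013672955552330814
tool shift shares total [ 0.0059 -0.0017  0.3234]
yaw share total 0.0007938210234203306
```

View pics/c9.png

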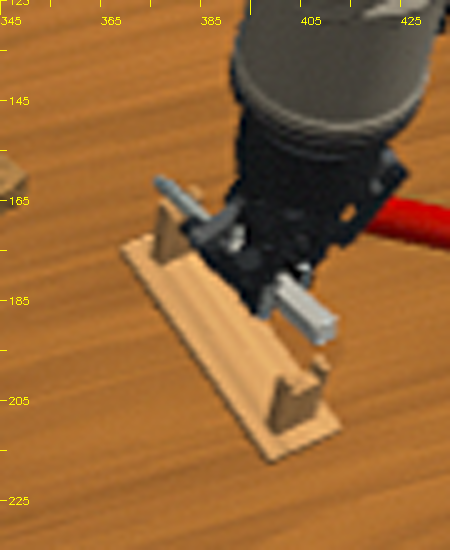

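The shaft sits in the front notch at scene (378,163) and the handle end at (411,190) is coming down over the rear post. Continuing.

>>> jog_arm(deltas=[{"x": 0, "y": 0, "z": 0.06, "yaw": 0, "hand": 0}, {"x": 0, "y": 0, "z": 0.06, "yaw": 0, "hand": 0}, {"x": 0, "y": 0, "z": 0.06, "yaw": 0, "hand": 0}, {"x": 0, "y": 0, "z": 0.06, "yaw": 0, "hand": 0}, {"x": 0, "y": 0, "z": 0.03, "yaw": 0, "hand": 0}, {"x": 0, "y": 0, "z": 0, "yaw": 0, "hand": 0}])

```text
time: 17.2
eef_pos: [0.5332, 0.2386, 0.0449]
ee_rot: [-0.082, 0.997, -0.0, -0.001]
contact_force: [1.6, -1.9, -1.0]
finger_gap: 0.0137
```

>>> jog_arm(deltas=[{"x": 0, "y": 0, "z": 0.03, "yaw": 0, "hand": 0}, {"x": 0, "y": 0, "z": 0.01, "yaw": 0, "hand": 0}, {"x": 0, "y": 0, "z": 0, "yaw": 0, "hand": 0}])

```text
time: 17.45
eef_pos: [0.5336, 0.2387, 0.0417]
ee_rot: [-0.082, 0.997, -0.0, -0.0]
contact_force: [2.0, -4.3, -1.2]
finger_gap: 0.0137
```

>>> jog_arm(deltas=[{"x": 0, "y": 0, "z": 0.02, "yaw": 0, "hand": 0}, {"x": 0, "y": 0, "z": 0, "yaw": 0, "hand": 0}, {"x": 0, "y": 0, "z": 0, "yaw": 0, "hand": 0.4}, {"x": 0, "y": 0, "z": 0, "yaw": 0, "hand": 0.4}, {"x": 0, "y": 0, "z": 0, "yaw": 0, "hand": 0.4}, {"x": 0, "y": 0, "z": 0, "yaw": 0, "hand": 0.4}])

```text
time: 17.95
eef_pos: [0.5335, 0.2394, 0.0399]
ee_rot: [-0.083, 0.997, 0.0, -0.0]
contact_force: [-0.2, -0.2, -0.4]
finger_gap: 0.034
```

```bash
python3 st.py; python3 - <<'E'
from workcell import camera
import numpy as np
np.savez("scene.npz",**camera("scene"))
from h import *
cv2.imwrite("pics/c10.png",crop("scene",345,125,90,110,5))
E
```

```text
t 17.95 pos [0.5335 0.2394 0.0399] jawdeg 99.48650555580214 zax [-0.0001  0.0003 -1.    ] F [-0.2051 -0.1832 -0.3609] gap 0.033976513196494036
```

View pics/c10.png

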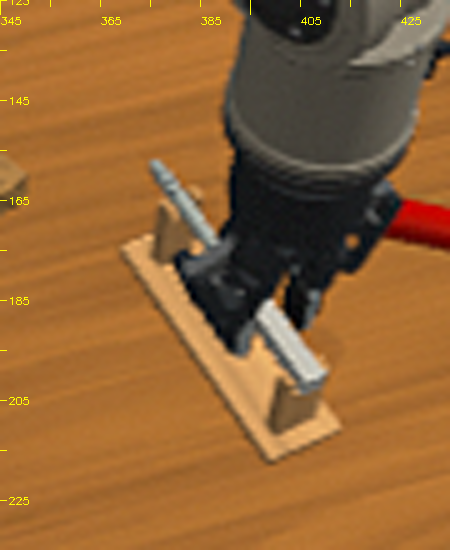

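The gauge lies level in both notches, with the tip at scene (376,158) and the handle end at about (408,200). I'll regrip more firmly, lift and carry it over.

>>> jog_arm(deltas=[{"x": 0, "y": 0, "z": 0.01, "yaw": 0, "hand": 0}, {"x": 0, "y": 0, "z": 0, "yaw": 0, "hand": 0}, {"x": 0, "y": 0, "z": 0, "yaw": 0, "hand": 0}, {"x": 0, "y": 0, "z": 0, "yaw": 0, "hand": 0}, {"x": 0, "y": 0, "z": 0, "yaw": 0, "hand": 0}, {"x": 0, "y": 0, "z": 0, "yaw": 0, "hand": 0}], grip_force=60)

```text
time: 18.5
eef_pos: [0.5337, 0.2387, 0.0389]
ee_rot: [-0.082, 0.997, -0.0, -0.0]
contact_force: [-0.5, -4.0, 4.0]
finger_gap: 0.0125
```

>>> jog_arm(deltas=[{"x": 0, "y": 0, "z": -0.1, "yaw": 0, "hand": 0}, {"x": 0, "y": 0, "z": -0.2, "yaw": 0, "hand": 0}, {"x": 0, "y": 0, "z": -0.3, "yaw": 0, "hand": 0}, {"x": 0, "y": 0, "z": -0.35, "yaw": 0.02, "hand": 0}, {"x": 0, "y": 0, "z": -0.35, "yaw": 0.02, "hand": 0}, {"x": 0, "y": 0, "z": -0.35, "yaw": 0.02, "hand": 0}, {"x": 0, "y": 0, "z": -0.15, "yaw": 0.023, "hand": 0}, {"x": 0, "y": 0, "z": 0, "yaw": 0, "hand": 0}])

```text
time: 19.17
eef_pos: [0.5351, 0.2401, 0.2235]
ee_rot: [0.05, 0.999, 0.002, 0.002]
contact_force: [-0.1, 0.2, -2.2]
finger_gap: 0.013
```

```bash
python3 st.py .634 -.238 .22 84.6
```

```text
t 19.1667 pos [0.5351 0.2401 0.2235] jawdeg 84.27323338367871 zax [ 0.0049  0.0042 -1.    ] F [-0.1432  0.1948 -2.2146] gap 0.013030981428349128
tool shift shares total [-1.4607 -4.659   0.0201]
yaw share total -0.0018153700906737747
```

>>> jog_arm(deltas=[{"x": -0.11, "y": -0.35, "z": 0, "yaw": 0, "hand": 0}, {"x": -0.11, "y": -0.35, "z": 0, "yaw": 0, "hand": 0}, {"x": -0.11, "y": -0.35, "z": 0, "yaw": 0, "hand": 0}, {"x": -0.11, "y": -0.35, "z": 0, "yaw": 0, "hand": 0}, {"x": -0.11, "y": -0.35, "z": 0, "yaw": 0, "hand": 0}, {"x": -0.11, "y": -0.35, "z": 0, "yaw": 0, "hand": 0}, {"x": -0.11, "y": -0.35, "z": 0, "yaw": 0, "hand": 0}, {"x": -0.11, "y": -0.35, "z": 0, "yaw": 0, "hand": 0}])

```text
time: 19.83
eef_pos: [0.5942, -0.0495, 0.2185]
ee_rot: [0.047, 0.999, 0.0, -0.0]
contact_force: [0.6, 0.9, -1.6]
finger_gap: 0.0126
```

>>> jog_arm(deltas=[{"x": -0.11, "y": -0.35, "z": 0, "yaw": 0, "hand": 0}, {"x": -0.11, "y": -0.35, "z": 0, "yaw": 0, "hand": 0}, {"x": -0.11, "y": -0.35, "z": 0, "yaw": 0, "hand": 0}, {"x": -0.11, "y": -0.35, "z": 0, "yaw": 0, "hand": 0}, {"x": -0.11, "y": -0.35, "z": 0, "yaw": 0, "hand": 0}, {"x": -0.03, "y": -0.11, "z": 0, "yaw": 0, "hand": 0}, {"x": 0, "y": 0, "z": 0, "yaw": 0, "hand": 0}, {"x": 0, "y": 0, "z": 0, "yaw": 0, "hand": 0}])

```text
time: 20.5
eef_pos: [0.634, -0.2392, 0.218]
ee_rot: [0.048, 0.999, 0.0, -0.001]
contact_force: [1.0, 0.3, -1.9]
finger_gap: 0.0127
```

```bash
python3 st.py .634 -.238 .046 84.6; sed -i 's/,30):/,-5):/' end.py; python3 end.py
```

```text
t 20.5 pos [ 0.634  -0.2392  0.218 ] jawdeg 84.49618205437214 zax [-0.0013  0.0004 -1.    ] F [ 1.012   0.3089 -1.852 ] gap 0.012679921746884471
tool shift shares total [-0.001   0.0115  1.7204]
yaw share total -0.0005767663645991818
0 end top/bottom [[229.8 246.6]] [[230.8 249.6]]
5 end top/bottom [[229.5 245.3]] [[230.5 248.8]]
10 end top/bottom [[229.1 243.9]] [[230.2 247.9]]
15 end top/bottom [[228.8 242.4]] [[229.9 246.8]]
20 end top/bottom [[228.4 240.8]] [[229.6 245.6]]
25 end top/bottom [[228. 239.]] [[229.2 244.2]]
-5 end top/bottom [[230.2 247.7]] [[231.1 250.2]]
234 188.0; 235 188.0; 236 188.0; 237 192.0; 238 189.0; 239 188.0; 240 189.0; 241 188.0; 242 186.0; 243 187.0; 244 186.0; 245 190.0; 246 192.0; 247 129.0; 248 87.0; 249 91.0; 250 55.0; 251 48.0; [229 244]
```

Level within about 2°. Lowering to the final height.

>>> jog_arm(deltas=[{"x": 0, "y": 0.011, "z": 0.3, "yaw": 0, "hand": 0}, {"x": 0, "y": 0, "z": 0.35, "yaw": 0, "hand": 0}, {"x": 0, "y": 0, "z": 0.35, "yaw": 0, "hand": 0}, {"x": 0, "y": 0, "z": 0.3, "yaw": 0, "hand": 0}, {"x": 0, "y": 0, "z": 0.25, "yaw": 0, "hand": 0}, {"x": 0, "y": 0, "z": 0.17, "yaw": 0, "hand": 0}, {"x": 0, "y": 0, "z": 0, "yaw": 0, "hand": 0}, {"x": 0, "y": 0, "z": 0, "yaw": 0, "hand": 0}])

```text
time: 21.22
eef_pos: [0.6344, -0.2362, 0.0466]
ee_rot: [0.047, 0.999, 0.0, -0.001]
contact_force: [-0.3, -0.3, -0.6]
finger_gap: 0.013
```

```bash
python3 st.py .634 -.238 .046 84.6; python3 end.py; python3 - <<'E'
from workcell import camera,env
import numpy as np
old=np.load("scene.npz")["color"].astype(int)
np.savez("top.npz",**camera("top"))
from h import *
u=np.array([.9956,-.0941,0]);g=env.read_state()["eef_pos"]+[0,0,.016]
for k in (.1,.12,.127,.134):print(k,proj("scene",g-k*u).round(1),proj("top",g-k*u).round(1))
for n in("scene","top"):
    im=load(n)[3];c=proj(n,g-.127*u)[0].round().astype(int);print(n,c)
    for v in range(c[1]-12,c[1]+16):print(v,*["%3d"%q for q in im[v,c[0]-14:c[0]+14].min(1)])
E
```

```text
t 21.2167 pos [ 0.6344 -0.2362  0.0466] jawdeg 84.62445659351737 zax [-0.0015  0.0008 -1.    ] F [-0.2682 -0.314  -0.6283] gap 0.013044764176301068
tool shift shares total [ 0.0023 -0.0181  0.0058]
yaw share total 0.0001358699639853948
0 end top/bottom [[240.8 279.2]] [[241.6 281.5]]
5 end top/bottom [[240.5 278.2]] [[241.3 281. ]]
10 end top/bottom [[240.3 277. ]] [[241.1 280.3]]
15 end top/bottom [[240.  275.8]] [[240.9 279.4]]
20 end top/bottom [[239.7 274.4]] [[240.6 278.4]]
25 end top/bottom [[239.3 272.9]] [[240.3 277.3]]
-5 end top/bottom [[241.1 280.1]] [[241.8 282. ]]
266 190.0; 267 192.0; 268 188.0; 269 188.0; 270 186.0; 271 187.0; 272 185.0; 273 186.0; 274 186.0; 275 186.0; 276 186.0; 277 188.0; 278 195.0; 279 201.0; 280 70.0; 281 85.0; 282 47.0; 283 46.0; [240 276]
0.1 [[234.4 229.1]] [[414.5 195.7]]
0.12 [[233.6 222.8]] [[414.3 203.4]]
0.127 [[233.3 220.6]] [[414.2 206.1]]
0.134 [[233.  218.4]] [[414.1 208.8]]
scene [233 221]
209  66  64  73  72  74  74  72  74  75  75  74  78  91  97  87  88  91  63  49  64  41  37  39  37  38  38  30  36
210  62  66  72  70  67  71  71
[... 5662 characters left out ...]
  71
216  58  64  59  53  53  46  47  59  77  81  81  80  80  77  76  78  78  76  72  76  71  71  74  73  70  73  67  67
217  60  58  63  57  49  40  54  72  79  83  82  78  78  81  78  75  70  75  74  72  71  74  73  73  71  69  71  69
218  55  57  61  58  46  48  58  79  81  79  78  81  78  77  79  76  72  77  72  73  72  72  70  69  74  67  69  67
219  59  59  59  52  45  47  65  75  78  79  79  79  78  75  78  73  75  75  72  73  72  70  70  67  70  68  69  68
220  56  63  57  48  41  52  71  78  82  78  82  75  77  73  74  75  74  71  76  68  70  68  71  71  68  65  71  68
221  57  59  59  45  45  54  77  79  77  81  76  77  80  76  72  76  69  73  71  71  71  67  71  70  62  70  67  68
```

>>> jog_arm(deltas=[{"x": 0, "y": 0, "z": 0, "yaw": 0, "hand": 0}, {"x": 0, "y": 0, "z": 0, "yaw": 0, "hand": 0}, {"x": 0, "y": 0, "z": 0, "yaw": 0, "hand": 0}, {"x": 0, "y": 0, "z": 0, "yaw": 0, "hand": 0}])

```text
time: 21.65
eef_pos: [0.6348, -0.2377, 0.0475]
ee_rot: [0.048, 0.999, -0.0, 0.0]
contact_force: [-0.3, 0.1, -2.1]
finger_gap: 0.0128
```

```bash
python3 st.py; python3 - <<'E'
from h import *
old=cv2.imread("pics/c5.png")[:,:390];new=crop("scene",275,140,65,95,6)
d=np.abs(old.astype(int)-new).max(2)[200:540,50:300];print("jig diff mean/max vs strap-shut picture",d.mean(),(d>60).mean())
o=cv2.imread("pics/scene0.png").astype(int);n=load("scene")[3][...,::-1].astype(int)
for k,(u,v) in dict(tape=(381,255),rod=(289,281),cork=(341,160),cap=(260,174),bottle=(165,293),driver=(450,173),jar=(451,221)).items():
    D=np.abs(o-n).max(2)[v-14:v+14,u-14:u+14];print(k,D.mean().round(1),(D>60).mean().round(3))
E
```

```text
t 21.65 pos [ 0.6348 -0.2377  0.0475] jawdeg 84.52587508829384 zax [ 0.0007 -0.0001 -1.    ] F [-0.2576  0.0969 -2.0832] gap 0.012763450759069792
jig diff mean/max vs strap-shut picture 1.8296705882352942 0.0
tape 3.9 0.0
rod 3.9 0.0
cork 3.8 0.0
cap 28.7 0.23
bottle 4.0 0.0
driver 4.0 0.0
jar 4.1 0.0
```

```bash
python3 - <<'E'
from h import *
for n,r in(("scene",(230,290,150,200)),("top",(350,400,250,300))):
    im=load(n)[3];h=cv2.cvtColor(im,cv2.COLOR_RGB2HSV)[r[2]:r[3],r[0]:r[1]]
    m=(h[...,0]>19)&(h[...,0]<30)&(h[...,1]>140)&(h[...,2]>110);y,x=np.where(m);print(n,m.sum(),(x.mean()+r[0],y.mean()+r[2]) if len(x) else "")
E
python3 -c "
from workcell import env
print(env.sign_off())"
```

```text
scene 55 (np.float64(259.6545454545454), np.float64(173.4909090909091))
top 0 
the job is handed in; nothing more can be done
None
```

I did the whole sequence and handed the job in at about 22 s of the 62 s limit; the system gives no verdict.

- **Strap:** I pressed it down to its hard stop, where the force reached about 31 N. It stayed shut when released, and the jig looked the same at the end as in the strap-shut picture.
- **Gauge:** The tool cannot tilt, so I took the rod level with a light 20 N grip. With the tip hooked inside the tube's mouth, I raised the gripper until the rod tilted to the tube's slope. It slid in until the collar stopped against the mouth (about 19 N along the axis, tilt about 23° by image), and I drew it out to about 5 cm clear.
- **Extra step:** I laid the gauge back in its rest to level it, then regripped at 60 N.
- **Final pose:** The rod is held level within about 2°, judged from the handle end. The tip is calculated to be about 3 cm above the block's top and within about 5 mm of its centre.

**Checks that fell short:**
- The arm blocked both cameras' view of the tip at the end, so its position comes from the arm pose and the handle end, not from seeing it.
- I never saw the collar against the mouth; that rests on force, position and the handle's tilt.
- Six bystanders looked unchanged. The valve cap's patch differed from the first picture, but its yellow spot is still at its starting pixel (260,173). The arm seems to be partly behind or over it there. The top view did not show the cap, probably because the arm was in the way.

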